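# Feel for the carriage groove and park the transport lock

### The job

Lock the slide scanner's carriage for transport. Take the L-shaped locking key by its upright grip, set its nose on the ledge under the scanner's hood at the left end, then drag it to the right along the ledge, without lifting it off, until the nose drops into the hidden groove of the carriage. Stop there and let go, leaving the key standing upright with its nose down in the groove and its heel on the apron; leave the slide box and the two bottles where they are.

Things in the scene. Friction and masses are not known exactly. Their poses are not given: they have to be found in the camera images.
- scanner: White slide scanner, fixed, 345 deep, 315 wide, hood 100 high, rear body 125 high (from x = 90). Origin: on the bench under the hood's front edge (front faces the robot). x runs front to rear, y left as seen from the robot, z up. The mouth under the hood is open to the front, y -75 to 115 mm, up to the hood's underside at z = 86. The nose works best at x = 40, so the key's grip at x = -65.
- apron (a point): Middle of the flat aluminium apron in front of the mouth; its top is 20 mm above the bench, 125 mm deep (scanner x -125 to 0) and 225 mm wide. The key's heel stands here once the nose is in the groove. Axes as the scanner's. A low pipette tip rack (50 mm high) stands on the bench between apron and robot.
- landing (a point): Point on the left end of the ledge under the hood (scanner x 40, y 85, z 32 mm). The ledge is flat dark steel, 32 mm above the bench (12 mm above the apron), scanner x 5 to 78 mm, across the whole mouth, behind a fixed lip (x 0 to 5, z 30). Its left end, y 55 to 115 mm, is the landing and is always plain. Axes as the scanner's.
- ledge_end (a point): Right end of the ledge (scanner x 40, y -75, z 32 mm). Between landing and here the ledge is the top of the carriage, which does not move. It has one groove, hidden by hood and lip: 24 mm wide in y, 20 mm deep, running front to rear over the ledge's whole depth, centre line anywhere in scanner y -50 to 25 mm. A nose in it has its underside at z = 20, the heel on the apron.
- key_grip (a point): On the axis of the locking key's upright grip, 100 mm above its underside. Loose rigid L, about 0.35 kg, standing on the bench. Black grip 30 (key x) by 24 mm (key y), 18 to 135 mm up; steel heel at its foot 40 x 44 x 18 mm; arm 16 mm wide, 18 to 30 mm up, 113 mm along key +x (in use = scanner x), z up. With the nose on plain ledge the heel hangs 12 mm over the apron: keep hold.
- key_nose (a point): Middle of the underside of the key's nose (16 mm in key x, 14 mm in key y, 18 mm tall), 105 mm along key x from the grip's axis and at the level of the heel's underside. Axes as the grip's.
- slidebox_mid (a point): Centre of a bystander: microscope slide box with yellow base and grey lid, 190 x 85 x 65 mm. Key and slide box may stand on either side of the scanner.
- bottle1_mid (a point): Half-way up a bystander: reagent bottle with black cap, 68 mm across, 160 mm high, left.
- bottle2_mid (a point): Half-way up a bystander: a like bottle, right.
Things that resemble listed ones, but are neither listed nor needed, are in the scene too. What is shaped like the part that bears key_grip but blue is not meant.

How it is judged:
On the way, in this order (a step that is already met when the one before it is completed fails the run):
1. the key's nose rests on the landing, the left end of the ledge under the hood (y of key_nose in the frame of scanner between 0.055 and 0.115 m and x of key_nose in the frame of scanner between 0.005 and 0.08 m and z of key_nose in the frame of scanner between 0.026 and 0.038 m and contact force between key and scanner above 0.3 N), for 0.05 s.
2. the nose is drawn to the right, off the landing, and drops at least 6 mm into the groove (y of key_nose in the frame of scanner between -0.075 and 0.05 m and x of key_nose in the frame of scanner between 0.005 and 0.08 m and z of key_nose in the frame of scanner below 0.026 m), for 0.1 s.
At the end, for the whole second after the job is handed in: The key stands by itself, upright within 0.08 rad, its nose under the hood and down in the carriage's groove (underside 15 to 23.5 mm above the bench, ledge top 32 mm) and its heel resting on the apron (y of key_nose in the frame of scanner between -0.075 and 0.05 m and x of key_nose in the frame of scanner between 0.005 and 0.08 m and z of key_nose in the frame of scanner between 0.015 and 0.0235 m and angle between key_grip's own z axis and vertical below 0.08 rad and contact force between key and scanner above 0.3 N and z of key_grip in the frame of scanner above 0.11 m and x of key_grip in the frame of scanner below -0.02 m); the robot touches nothing.
It fails at once if the nose is lifted more than 13 mm off the ledge under the hood, right of the landing (x of key_nose in the frame of scanner between 0.005 and 0.09 m and y of key_nose in the frame of scanner between -0.09 and 0.05 m and z of key_nose in the frame of scanner between 0.045 and 0.09 m).
It fails at once if the slide box or a bottle is shifted or knocked over (more than 30 mm) (distance of any of slidebox_mid, bottle1_mid, bottle2_mid from where it was at the start of the episode above 0.03 m).
It also fails if it takes over 58 s, if anything falls off the work surface, if the arm or the gripper's body presses on something with over 40 N, if the wrist force passes 120 N, or if a joint passes its speed limit or range.

### The arm

A 6-joint arm with a two-finger parallel gripper is mounted at the origin on the work surface. World frame = base frame: x ahead of the robot, y to its left, z up, the work surface at z = 0. Lengths are in m, angles in rad, forces in N, time in s.
With the tool pointing down it reaches from about 0.3 to 0.875 m from the base axis. Payload 6.4 kg.
Tool frame: the origin (TCP) lies on the mounting face of the last link; the fingertips stand 173 mm ahead of it and the grasp point (between the pads) lies 155 mm ahead of it (ctrl.tip_reach is the distance from the TCP to the fingertips, in m); z points along the fingers, y is the line along which they close (so a half turn about z gives the same grasp; the last joint's range is limited). The gripper opens to 85 mm and grips with 20 to 120 N. Pads are 22 mm wide; open, the fingers measure 114 mm over their backs; the gripper's body (76 mm by 85 mm) begins 54 mm behind the grasp point. The pads swing forward as they close: fully open they stand 13 mm farther back than shut.
Start: joints at [0.897, 0.181, 1.607, -0, 1.354, -0.206], TCP at [0.259, 0.513, 0.405] pointing down, gripper open.
Joint ranges: [-2.99, 2.99], [-0.89, 2.07], [0.3, 2.58], [-1.14, 4.28], [0, 2.63], [-3.12, 3.12]. Speed limits (rad/s): [2.57, 2.57, 3.01, 3.14, 3.14, 3.14].

### API

Orientations are given as a unit quaternion [w, x, y, z].
In Python, from bench import ctrl gives the robot as it stands.
- The arm moves only by the shell command python3 -m pendant 'ROWS'. ROWS is JSON, a list that holds one entry, the list of rows, each a list of 7 numbers: the opening, from 0 (shut) to 1 (fully open), then the shift along the tool's x, y, z in mm, then the turn, a rotation vector about the tool's x, y, z in rad. A call has 1 to 5 rows; each row is the pose to reach, as a shift and turn from the pose commanded when the call began, along the tool's axes at that moment; what a row does not reach only later rows make up. A row lasts 1/12 s, in which the tool goes at most 41.7 mm and 7.16 degrees, less where a joint would pass 70% of its speed; a pose out of reach is approached as far as the arm can. A call with a gripper value outside its range is refused whole. The fingers move at their own pace and stop on an object; the grip force is fixed at half the most. Time passes only in rows, so rows that repeat a pose let the fingers close. It gives the time, the measured TCP pose, the force, the opening and the grip force at its end, in the units of the state.
- ctrl.get_obs(): the state, without advancing time (a new reading comes with each control period).
- ctrl.camera(name): name is "scene" or "side" or "wrist"; returns the picture (420x560x3 uint8, red, green, blue); there is no depth.
- ctrl.camera_params(name): a dict with "mtx" (3x3 intrinsics, pixels), "world_from_camera" (4x4, takes a point from camera to world coordinates); the wrist camera has in their place "tool_from_camera" (4x4, takes a point from camera to tool coordinates, whose origin is the TCP and whose axes are the flange's). Camera axes: x right, y down, z forward; pixel columns grow to the right and rows downward; lengths in m; the calibration is good to about 2 mm. A picture is of the moment at which its call begins: read the wrist's pose just before it. camera_params takes no time and is no camera call.
- ctrl.hand_in(): hands the job in; it is judged then, once.
Trained networks look in the newest picture that a camera, given by its name, has taken for a name from the list of things; names that differ only in an ending like _2 or _b are one class to them, and where a whole thing is asked for, a point or a joint stands for the part that bears it (a point fixed in the world has none). Each returns a list of dicts, best first, with "confidence" (0 to 1); they miss things now and then, are a little off and sometimes report something else, mostly with a low value. They report only what shows in the picture. A call takes as long as a camera call. They do not tell look-alikes from the thing itself.
- ctrl.boxes_of(camera, name): "point" ([column, row] as shares, 0 to 1, of the picture: columns of its width, rows of its height, amid what is visible of it).
The state is a dict: "time_s": time; "q": joint angles; "dq": joint speeds; "joint_efforts": joint torques, N m; "eef_pos": TCP position; "eef_rot": TCP orientation; "wrist_force": force on the tool from outside, world axes, zero at the start; "torque": the same for the moment, N m; "opening": opening from 0.0 (shut) to 1.0 (fully open); "grasp_force": force on a finger pad.
Only numpy, scipy, OpenCV 4.12 (cv2) and the standard library are available. Lean on these libraries where they do the work, as an engineer would, in place of code of your own. Each camera call takes 0.05 s, during which the arm holds its last target. There are 200 camera calls.

## Working session

There is one attempt and no reset: what is moved stays moved. The work goes in short steps, Python scripts to look and compute and a shell command to move; the robot and the scene stay as the last step left them, time stands still between calls to the robot, and variables do not carry over. Pictures are saved under pics/ and viewed, at most 10 in all, crops included, and the job is handed in when it is done.

```bash
mkdir -p pics; cat > h.py <<'E'
import numpy as np, cv2
from bench import ctrl
def R(q):
    w,x,y,z=q
    from scipy.spatial.transform import Rotation as T
    return T.from_quat([x,y,z,w]).as_matrix()
def cam(name):
    p=ctrl.camera_params(name); K=np.array(p['mtx'])
    if name=='wrist':
        o=ctrl.get_obs(); W=np.eye(4);W[:3,:3]=R(o['eef_rot']);W[:3,3]=o['eef_pos']; M=W@np.array(p['tool_from_camera'])
    else: M=np.array(p['world_from_camera'])
    return K,M
def ray(K,M,uv):
    d=M[:3,:3]@np.linalg.solve(K,[uv[0],uv[1],1.]); return M[:3,3],d
def onz(K,M,uv,z):
    o,d=ray(K,M,uv); return o+d*(z-o[2])/d[2]
def proj(K,M,P):
    c=M[:3,:3].T@(np.asarray(P)-M[:3,3]); u=K@c; return u[:2]/u[2]
def tri(obs):
    A=np.zeros((3,3));b=np.zeros(3)
    for K,M,uv in obs:
        o,d=ray(K,M,uv); d=d/np.linalg.norm(d); Q=np.eye(3)-np.outer(d,d); A+=Q;b+=Q@o
    return np.linalg.solve(A,b)
E
python3 - <<'E'
from h import *
o=ctrl.get_obs(); print(o['eef_pos'],o['eef_rot'],o['time_s'])
for n in ['scene','side','wrist']:
    im=ctrl.camera(n); cv2.imwrite(f'pics/{n}0.png',im[...,::-1])
    np.save(f'pics/{n}0.npy',im)
    K,M=cam(n); print(n,M[:3,3].round(3),M[:3,2].round(2),K[0,0])
    for t in ['scanner','key_grip','key_nose','apron','landing','ledge_end','slidebox_mid','bottle1_mid']:
        print(t,[(round(r['confidence'],2),np.round([r['point'][0]*560,r['point'][1]*420],1).tolist()) for r in ctrl.boxes_of(n,t)])
a=cv2.imread('pics/scene0.png');b=cv2.imread('pics/side0.png')
E
```

```text
[0.25909445 0.51303397 0.40380476] [-3.50000457e-04  2.31754575e-01  9.72773905e-01 -7.90079244e-04] 0.0
scene [1.04  0.889 0.819] [-0.42 -0.71 -0.57] 519.1752140059465
scanner [(0.79, [221.2, 260.5])]
key_grip [(0.95, [374.0, 240.2]), (0.7, [379.1, 296.3])]
key_nose [(0.97, [375.0, 241.7]), (0.77, [378.4, 298.9])]
apron [(0.72, [221.7, 261.0])]
landing [(0.74, [216.8, 260.3])]
ledge_end [(0.57, [221.3, 265.4])]
slidebox_mid [(0.86, [240.8, 181.0])]
bottle1_mid [(0.83, [389.1, 353.0])]
side [ 0.286 -0.697  0.826] [ 0.22  0.67 -0.71] 396.0186655587056
scanner [(0.97, [337.5, 200.5])]
key_grip [(0.92, [210.0, 197.1]), (0.87, [229.6, 151.8])]
key_nose [(0.98, [206.8, 197.2]), (0.73, [233.4, 153.5])]
apron [(0.6, [337.1, 200.7])]
landing [(0.81, [336.7, 202.2])]
ledge_end [(0.73, [336.6, 198.8])]
slidebox_mid [(0.85, [302.9, 316.2])]
bottle1_mid [(0.76, [249.7, 122.6]), (0.37, [231.1, 155.5])]
wrist [0.195 0.547 0.375] [ 0.25 -0.13 -0.96] 291.09633708564354
scanner [(0.52, [121.9, 415.4]), (0.43, [201.6, 351.5])]
key_grip [(0.65, [204.8, 351.1]), (0.59, [36.6, 301.7])]
key_nose [(0.85, [38.7, 306.0]), (0.81, [204.7, 347.6])]
apron [(0.81, [118.5, 413.2])]
landing [(0.65, [121.6, 413.6])]
ledge_end [(0.79, [119.7, 415.6])]
slidebox_mid []
bottle1_mid []
```

View pics/scene0.png

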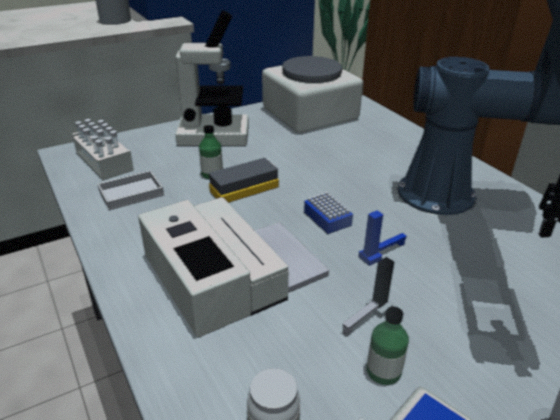

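View pics/side0.png

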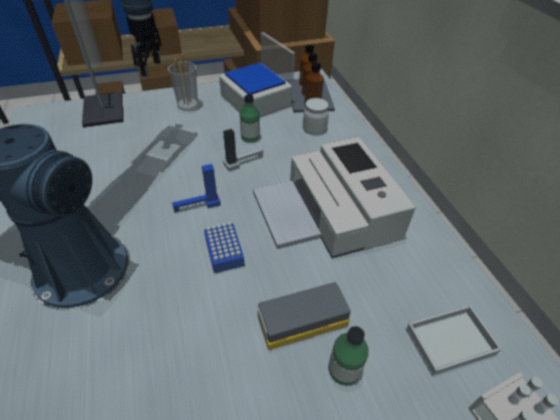

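Scene view: the black key's grip is at about (384,282) with its arm running to (350,328). The blue look-alike is at (374,235). In the side view, black is at (230,150) and blue at (209,190). Other possible confusions are the microscope's black parts at (220,30) and the bottle caps at (393,315) and (209,130). I choose the black one and check it in a close crop.

```bash
python3 - <<'E'
from h import *
a=cv2.imread('pics/scene0.png');b=cv2.imread('pics/side0.png')
def crop(im,x,y,w,h,s): 
    c=cv2.resize(im[y:y+h,x:x+w],None,fx=s,fy=s,interpolation=cv2.INTER_CUBIC)
    for k in range(0,w,10):
        cv2.line(c,(k*s,0),(k*s,4 if k%50 else 10),(0,0,255),1)
    for k in range(0,h,10): cv2.line(c,(0,k*s),(4 if k%50 else 10,k*s),(0,0,255),1)
    return c
cv2.imwrite('pics/keys.png',np.hstack([crop(a,335,250,66,90,6),crop(b,205,120,66,90,6)]))
cv2.imwrite('pics/scan.png',np.hstack([crop(a,130,190,200,150,2),crop(b,245,130,180,150,2)]) if 0 else np.vstack([crop(a,130,195,200,75,4),crop(a,130,270,200,75,4)]))
cv2.imwrite('pics/scan2.png',crop(b,245,130,180,130,4))
E
```

```text
(no output)
```

View pics/keys.png

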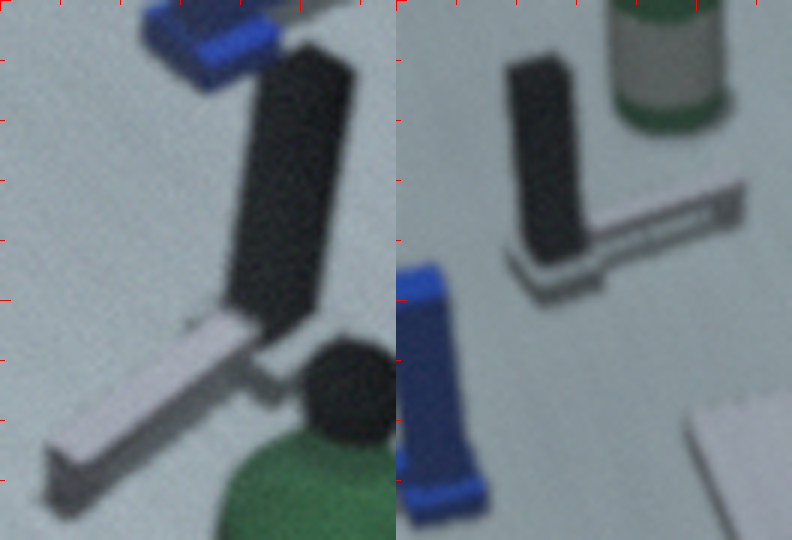

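View pics/scan.png

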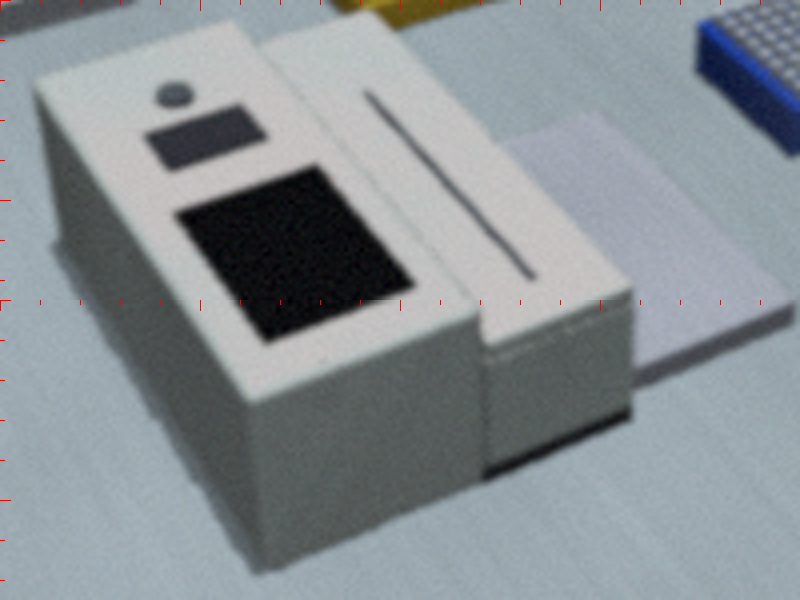

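View pics/scan2.png

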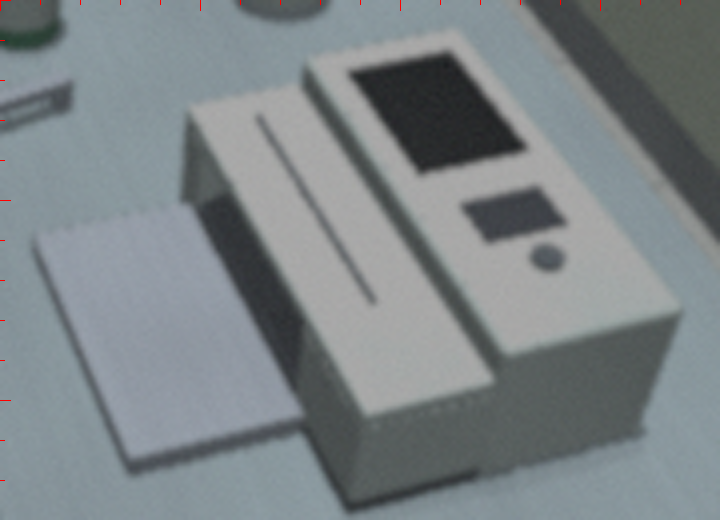

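The crops confirm the choice. The black-gripped steel key stands alone, grip top at scene (388,260) and arm tip at (345,330), with bottle1 close by on its left. The scanner's corners are readable in both views, so next I fit poses from the corners I read.

```bash
cat > fit.py <<'E'
from h import *
from scipy.optimize import least_squares
S=cam('scene');D=cam('side')
def rz(t): return np.array([[np.cos(t),-np.sin(t),0],[np.sin(t),np.cos(t),0],[0,0,1]])
def fit(f,x0,obs):
    def r(p): return np.concatenate([proj(*c,f(p,P))-uv for c,P,uv in obs])
    s=least_squares(r,x0,loss='soft_l1'); return s.x, r(s.x).reshape(-1,2).round(1)
sc=lambda u,v:np.array([130+u/4,195+v/4]); sd=lambda u,v:np.array([245+u/4,130+v/4])
L,Rr,AL,AR='L','R','AL','AR'
ob=[(S,(345,Rr,125),sc(35,80)),(S,(90,Rr,125),sc(232,20)),(S,(90,L,125),sc(478,310)),(S,(345,L,125),sc(250,402)),(S,(345,L,0),sc(258,575)),
(S,(0,L,100),sc(632,290)),(S,(0,Rr,100),sc(380,12)),(S,(-125,AL,20),sc(793,307)),(S,(-125,AR,20),sc(592,112)),
(D,(90,L,125),sd(305,62)),(D,(345,L,125),sd(458,32)),(D,(345,Rr,125),sd(680,312)),(D,(90,Rr,125),sd(505,357)),(D,(0,L,100),sd(190,107)),(D,(0,Rr,100),sd(365,415)),
(D,(-125,AL,20),sd(35,242)),(D,(-125,AR,20),sd(130,465)),(D,(0,-75,86),sd(305,322))]
def fs(p,P):
    y={'L':p[3]+.1575,'R':p[3]-.1575,'AL':p[4]+.1125,'AR':p[4]-.1125}.get(P[1],None) if isinstance(P[1],str) else P[1]/1000
    return rz(p[2])@[P[0]/1000,y,P[2]/1000]+[p[0],p[1],0]
p,r=fit(fs,[.5,.1,0,0,.02],ob); print('scanner x y yaw c ac',p.round(4));print(r.tolist())
kc=lambda u,v:np.array([335+u/6,250+v/6]); kd=lambda u,v:np.array([205+(u-396)/6,120+v/6])
kb=[(S,(113,-8,30),kc(48,445)),(S,(113,8,30),kc(82,465)),(S,(113,8,0),kc(68,520)),(S,(20,22,0),kc(275,405)),(S,(15,12,18),kc(270,340)),(S,(-15,12,135),kc(353,72)),(S,(-15,-12,135),kc(305,45)),
(D,(-20,-22,0),kd(545,305)),(D,(20,-22,0),kd(600,288)),(D,(-20,22,18),kd(510,245)),(D,(-15,12,135),kd(508,65)),(D,(15,12,135),kd(553,55)),(D,(15,-12,135),kd(572,72)),(D,(-15,-12,18),kd(545,262)),(D,(113,-8,0),kd(720,228))]
fk=lambda p,P:rz(p[2])@(np.array(P)/1000)+[p[0],p[1],0]
k,r=fit(fk,[.35,.35,.3],kb); print('key',k.round(4));print(r.tolist())
np.save('sk.npy',np.r_[p[:3],k])
E
python3 fit.py; python3 - <<'E'
from h import *
o=ctrl.get_obs(); print(o['time_s'],R(o['eef_rot']).round(3).tolist())
E
```

```text
scanner x y yaw c ac [ 0.6056  0.0224  0.0204 -0.0141  0.01  ]
[[-55.9, 12.2], [1.3, -4.1], [0.6, -3.4], [-66.6, 20.7], [-58.2, 22.8], [-0.2, -3.7], [-1.8, -3.5], [-0.2, -4.4], [1.0, -3.8], [-0.5, -1.4], [37.7, -8.2], [44.7, -9.9], [-0.8, 0.4], [-1.0, -0.4], [-1.3, 1.0], [-0.8, -1.1], [-1.3, -0.1], [-2.0, 0.6]]
key [0.4445 0.2901 0.2463]
[[-0.3, -1.3], [0.0, -0.4], [1.2, 0.6], [-0.3, 0.4], [-0.8, 1.7], [0.9, -1.9], [-0.6, -2.8], [-0.7, 0.7], [1.4, -0.5], [-1.3, -1.3], [-1.1, -0.6], [0.4, -1.7], [0.8, -0.6], [-1.0, 1.3], [4.4, -1.7]]
1.35 [[-0.893, 0.451, 0.0], [0.451, 0.893, -0.0], [-0.0, -0.0, -1.0]]
```

```bash
sed -i 's/(345,/(220,/g' fit.py; python3 fit.py
```

```text
scanner x y yaw c ac [ 0.6096  0.0223  0.023  -0.0079  0.0144]
[[-2.2, -1.9], [0.6, -2.4], [0.6, -1.0], [-2.7, -1.0], [1.0, 0.6], [-0.1, -1.5], [-2.4, -1.9], [-0.5, -3.0], [0.3, -2.5], [-0.2, -2.9], [1.2, -2.8], [2.4, -1.8], [-0.4, -1.8], [-0.5, -1.9], [-0.6, -1.2], [0.1, -2.2], [-0.2, -1.6], [-0.5, 0.3]]
key [0.4445 0.2901 0.2463]
[[-0.3, -1.3], [0.0, -0.4], [1.2, 0.6], [-0.3, 0.4], [-0.8, 1.7], [0.9, -1.9], [-0.6, -2.8], [-0.7, 0.7], [1.4, -0.5], [-1.3, -1.3], [-1.1, -0.6], [0.4, -1.7], [0.8, -0.6], [-1.0, 1.3], [4.4, -1.7]]
```

```bash
cat >> fit.py <<'E'
print('--- refit')
fs2=lambda q,P: fs([q[0],q[1],q[2],0,.02],P)+[0,0,q[3]]
p,r=fit(fs2,[.6,.02,.02,0],ob); print('scanner',p.round(4));print(r.tolist())
fk2=lambda q,P: fk(q,P)+[0,0,q[3]]
k,r=fit(fk2,[.35,.35,.3,0],kb); print('key',k.round(4));print(r.tolist())
np.save('sk.npy',np.r_[p[:3],k[:3]])
toS=lambda P: rz(-p[2])@(np.r_[P[:2],0]-[p[0],p[1],0])
for n,a,b in [('blue grip base',(370,256),(211,204)),('blue tip',(403,238),(174,207)),('bottle1',(388,375),(250,137)),('bottle2',(209,172),None),('rack',(328,212),(224,245))]:
    A=onz(*S,a,0.01); B=onz(*D,b,0.01) if b else A; print(n,A.round(3),B.round(3),'scannerframe',toS((A+B)/2).round(3))
print('key in scanner',toS(fk(k,(0,0,0))).round(3))
E
python3 fit.py | sed -n '/refit/,$p'
```

```text
--- refit
scanner [ 0.6089  0.0142  0.0195 -0.0057]
[[-1.4, -0.3], [1.3, -0.7], [0.6, 0.9], [-2.4, 0.8], [1.2, 2.1], [-0.1, 0.4], [-1.8, -0.2], [-1.0, -1.7], [0.3, -1.3], [-0.4, -1.2], [0.9, -1.0], [1.5, 0.1], [-1.2, 0.1], [-0.7, -0.3], [-1.4, 0.5], [0.2, -0.4], [-0.4, 0.5], [0.1, 4.0]]
key [ 0.4438  0.2903  0.2368 -0.0025]
[[-0.5, -0.9], [-0.2, 0.1], [1.0, 1.0], [-0.3, 1.2], [-0.7, 2.4], [1.1, -0.9], [-0.3, -1.9], [-0.9, 1.3], [1.2, 0.2], [-1.4, -0.7], [-1.3, 0.1], [0.3, -1.0], [0.6, 0.2], [-1.3, 1.9], [4.3, -1.0]]
blue grip base [0.358 0.148 0.01 ] [0.349 0.126 0.01 ] scannerframe [-0.253  0.128  0.   ]
blue tip [0.239 0.132 0.01 ] [0.245 0.142 0.01 ] scannerframe [-0.364  0.13   0.   ]
bottle1 [0.546 0.446 0.01 ] [0.536 0.413 0.01 ] scannerframe [-0.06   0.417  0.   ]
bottle2 [ 0.54  -0.416  0.01 ] [ 0.54  -0.416  0.01 ] scannerframe [-0.077 -0.429  0.   ]
rack [ 0.341 -0.059  0.01 ] [ 0.355 -0.033  0.01 ] scannerframe [-0.262 -0.055  0.   ]
key in scanner [-0.16   0.279  0.   ]
```

```bash
python3 -m pendant '[[[1,-166,-116,0,0,0,0.6],[1,-166,-116,0,0,0,0.6],[1,-166,-116,0,0,0,0.6],[1,-166,-116,0,0,0,0.6],[1,-166,-116,0,0,0,0.6]]]'; python3 -m pendant '[[[1,0,0,0,0,0,0.12],[1,0,0,0,0,0,0.24],[1,0,0,0,0,0,0.26],[1,0,0,0,0,0,0.266]]]'
cat > w.py <<'E'
import sys
from h import *
o=ctrl.get_obs(); Rm=R(o['eef_rot'])
print(o['time_s'],np.round(o['eef_pos'],4),'yaw y',np.arctan2(Rm[1,1],Rm[0,1]).round(4),Rm[:,2].round(3),np.round(o['wrist_force'],1))
K,M=cam('wrist'); im=ctrl.camera('wrist')[...,::-1].copy(); cv2.imwrite(sys.argv[1],im)
s=np.load('sk.npy')
rz=lambda t: np.array([[np.cos(t),-np.sin(t),0],[np.sin(t),np.cos(t),0],[0,0,1]])
big=cv2.resize(im,None,fx=1.4,fy=1.4)
def pts(base,Ps,col):
    for P in Ps:
        u=proj(K,M,rz(base[2])@(np.array(P)/1000)+[base[0],base[1],0])*1.4
        cv2.circle(big,tuple(int(v) for v in u),2,col,-1)
if len(sys.argv)<3: pts(s[3:],[(a,b,135) for a in(-15,15) for b in(-12,12)]+[(113,-8,30),(113,8,30),(-20,22,18),(-20,-22,18)],(0,0,255))
pts(s[:3],[(0,157.5,100),(0,-157.5,100),(-125,132.5,20),(-125,-92.5,20),(0,115,86),(90,157.5,125)],(0,255,0))
cv2.imwrite(sys.argv[1],big)
E
python3 w.py pics/w1.png
```

```text
time_s: 1.77
eef_pos: [0.3557, 0.3329, 0.4048]
eef_rot: [0.0, 0.512, 0.859, 0.0]
wrist_force: [0.1, 0.9, -0.0]
opening: 1.001
grasp_force: 0.0
time_s: 2.1
eef_pos: [0.3552, 0.3348, 0.4048]
eef_rot: [0.0, 0.618, 0.786, 0.0]
wrist_force: [0.0, -0.6, 0.3]
opening: 1.001
grasp_force: 0.0
2.1 [0.3552 0.3348 0.4048] yaw y 0.2385 [ 0.  0. -1.] [ 0.  -0.6  0.3]
```

View pics/w1.png

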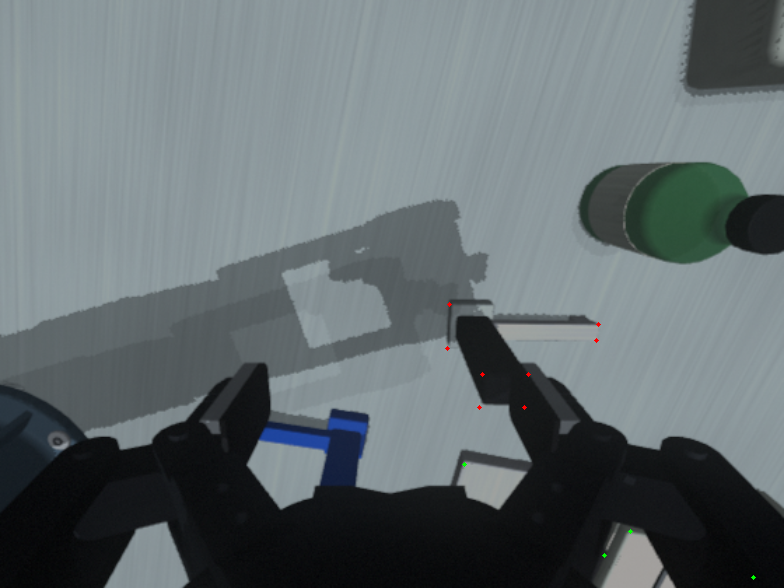

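The overlay of the fitted corners lands on the key's heel (448,302), arm tip (597,330) and apron corner (464,464), so the fit holds to within a few mm. Next I move over the key, descend and grip.

```bash
python3 -m pendant '[[[1,-22,25,0,0,0,0],[1,-43,50,0,0,0,0],[1,-64,75.5,0,0,0,0],[1,-64,75.5,0,0,0,0],[1,-64,75.5,0,0,0,0]]]'; python3 w.py pics/w2.png
```

```text
time_s: 2.57
eef_pos: [0.4444, 0.2901, 0.4044]
eef_rot: [-0.0, 0.618, 0.786, -0.0]
wrist_force: [-0.3, -0.1, 0.4]
opening: 0.998
grasp_force: 0.0
2.5667 [0.4444 0.2901 0.4044] yaw y 0.238 [-0.001 -0.    -1.   ] [-0.3 -0.1  0.4]
```

View pics/w2.png

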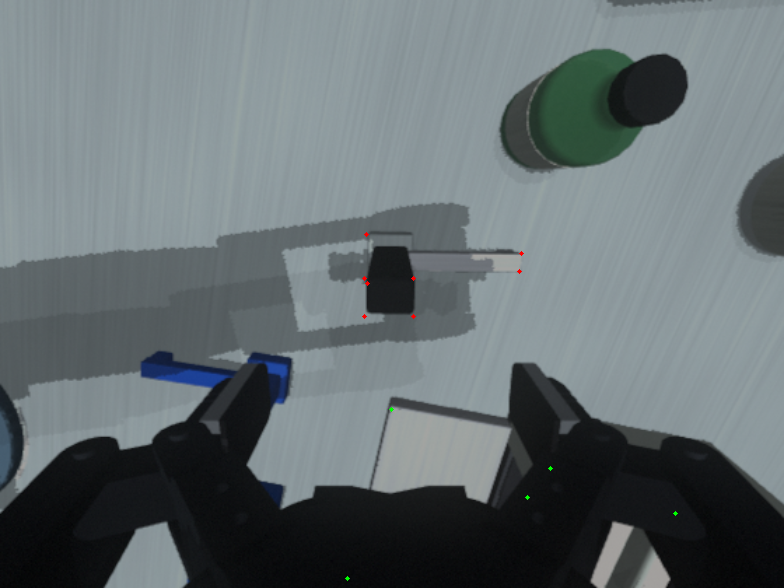

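The grip top is at (391,290), centred between the fingers (265 and 515), with the arm pointing right. I descend.

```bash
python3 -m pendant '[[[1,0,0,40,0,0,0],[1,0,0,80,0,0,0],[1,0,0,115,0,0,0],[1,0,0,140,0,0,0],[1,0,0,150,0,0,0]]]'; python3 -m pendant '[[[0,0,0,0,0,0,0],[0,0,0,0,0,0,0],[0,0,0,0,0,0,0],[0,0,0,0,0,0,0],[0,0,0,0,0,0,0]]]'; python3 -m pendant '[[[0,0,0,0,0,0,0],[0,0,0,0,0,0,0],[0,0,0,0,0,0,0],[0,0,0,0,0,0,0]]]'
```

```text
time_s: 3.03
eef_pos: [0.4405, 0.2906, 0.2506]
eef_rot: [-0.002, 0.617, 0.787, -0.003]
wrist_force: [-0.4, -0.4, -0.6]
opening: 0.998
grasp_force: 0.0
time_s: 3.45
eef_pos: [0.4444, 0.2908, 0.257]
eef_rot: [0.001, 0.618, 0.786, 0.002]
wrist_force: [1.6, 0.0, -2.6]
opening: 0.345
grasp_force: 59.5
time_s: 3.78
eef_pos: [0.4445, 0.2907, 0.2569]
eef_rot: [0.001, 0.619, 0.786, 0.002]
wrist_force: [-0.9, -0.0, 6.8]
opening: 0.341
grasp_force: 60.7
```

```bash
python3 -m pendant '[[[0,0,0,-15,0,0,0],[0,0,0,-30,0,0,0],[0,0,0,-43,0,0,0],[0,0,0,-43,0,0,0]]]';  python3 -m pendant '[[[0,-35,-4,0,0,0,0.05],[0,-70,-8,0,0,0,0.1],[0,-105,-13,0,0,0,0.15],[0,-140,-17,0,0,0,0.19],[0,-175,-21,0,0,0,0.2165]]]'; python3 w.py pics/x.png n
```

```text
time_s: 4.12
eef_pos: [0.4445, 0.2907, 0.3007]
eef_rot: [0.001, 0.619, 0.786, 0.002]
wrist_force: [1.2, 0.4, -3.4]
opening: 0.344
grasp_force: 60.1
time_s: 4.53
eef_pos: [0.4636, 0.1139, 0.2971]
eef_rot: [-0.0, 0.7, 0.714, -0.0]
wrist_force: [0.3, 0.1, -2.9]
opening: 0.344
grasp_force: 60.3
4.5333 [0.4636 0.1139 0.2971] yaw y 0.0191 [-0.001 -0.    -1.   ] [ 0.3  0.1 -2.9]
```

```bash
python3 -m pendant '[[[0,-10,2,0,0,0,0],[0,-17.5,3.4,0,0,0,0],[0,-17.5,3.4,0,0,0,0],[0,-17.5,3.4,0,0,0,0]]]'; cat > v.py <<'E'
import sys
from h import *
o=ctrl.get_obs();s=np.load('sk.npy'); Rm=R(o['eef_rot'])
rz=lambda t: np.array([[np.cos(t),-np.sin(t),0],[np.sin(t),np.cos(t),0],[0,0,1]])
g=np.array(o['eef_pos'])+[0,0,-.257]; yk=np.arctan2(Rm[1,1],Rm[0,1])
print(o['time_s'],'F',np.round(o['wrist_force'],1),'yaw',yk.round(4)); n=g+rz(yk)@[.105,0,0]
print('nose in scanner mm',((rz(-s[2])@(n-[s[0],s[1],0]))*1000).round(1))
if len(sys.argv)>1:
    ims=[]
    for c,x,y in (('side',230,110),('scene',210,190)):
        K,M=cam(c); im=ctrl.camera(c)[...,::-1].copy(); f=4
        im=cv2.resize(im[y:y+120,x:x+100],None,fx=f,fy=f,interpolation=cv2.INTER_CUBIC)
        def d(base,P,col):
            u=(proj(K,M,base+P)-[x,y]+.5)*f; cv2.circle(im,tuple(int(v) for v in u),2,col,-1)
        for P in [(113,8,30),(113,-8,30),(113,-8,0),(113,8,0),(-20,-22,0),(20,22,0),(-20,22,18)]: d(g,rz(yk)@(np.array(P)/1000),(0,0,255))
        for P in [(0,157.5,100),(0,-157.5,100),(-125,132.5,20),(-125,-92.5,20),(0,-75,86),(0,115,86),(90,157.5,125)]: d(np.r_[s[:2],0],rz(s[2])@(np.array(P)/1000),(0,200,0))
        ims.append(im)
    cv2.imwrite(sys.argv[1],np.hstack(ims))
E
python3 v.py pics/v1.png
```

```text
time_s: 4.92
eef_pos: [0.4679, 0.0984, 0.2974]
eef_rot: [-0.0, 0.7, 0.714, -0.0]
wrist_force: [0.1, 0.3, -3.2]
opening: 0.342
grasp_force: 60.3
4.9167 F [ 0.1  0.3 -3.2] yaw 0.021
nose in scanner mm [-34.3  87.1  40.4]
```

View pics/v1.png

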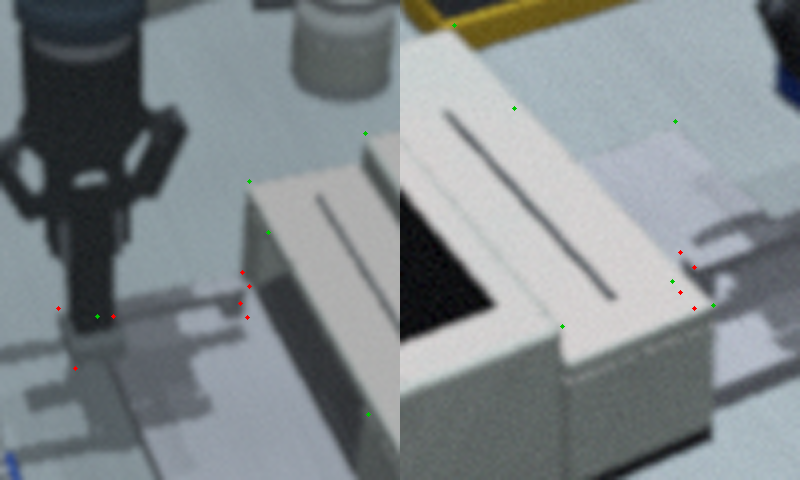

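Side view: the arm tip is at about (243,297), just in front of and left of the mouth's inner left edge (262,262). The scene view shows the key at the hood's front left. The whole picture sits about 3 px off, the same for key and scanner, so the relative fit is good. I go in.

```bash
python3 -m pendant '[[[0,1,20,0,0,0,0],[0,1,40,0,0,0,0],[0,1,60,0,0,0,0],[0,1,74,0,0,0,0],[0,1,74,0,0,0,0]]]'; python3 v.py; python3 -m pendant '[[[0,0,0,1.5,0,0,0],[0,0,0,3,0,0,0],[0,0,0,4.5,0,0,0],[0,0,0,5,0,0,0],[0,0,0,5,0,0,0]]]';python3 v.py
```

```text
time_s: 5.43
eef_pos: [0.544, 0.1014, 0.298]
eef_rot: [0.001, 0.699, 0.715, 0.001]
wrist_force: [-0.2, 0.5, -2.7]
opening: 0.343
grasp_force: 61.2
5.4333 F [-0.2  0.5 -2.7] yaw 0.022
nose in scanner mm [41.9 88.7 41. ]
time_s: 5.85
eef_pos: [0.5413, 0.1006, 0.2924]
eef_rot: [-0.0, 0.7, 0.714, -0.0]
wrist_force: [-0.4, -0.3, -3.6]
opening: 0.346
grasp_force: 61.2
5.85 F [-0.4 -0.3 -3.6] yaw 0.0207
nose in scanner mm [39.1 87.8 35.4]
```

```bash
for i in 1 2 3; do python3 -m pendant '[[[0,0,0,1,0,0,0],[0,0,0,1.5,0,0,0],[0,0,0,1.5,0,0,0]]]' >/dev/null;python3 v.py;done
```

```text
6.1 F [-0.1 -0.2 -4.5] yaw 0.0204
nose in scanner mm [39.7 87.6 34.2]
6.35 F [-0.5 -0.5 -4.7] yaw 0.0204
nose in scanner mm [39.7 87.6 32.6]
6.6 F [-3.2 -0.7  2.1] yaw 0.0206
nose in scanner mm [39.9 87.7 31.8]
```

```bash
python3 -m pendant '[[[0,0,0,0.7,0,0,0],[0,0,0,0.7,0,0,0]]]';python3 v.py; python3 -m pendant '[[[0,-5,0,0.7,0,0,0],[0,-11,0,0.7,0,0,0],[0,-17,0,0.7,0,0,0],[0,-20,0,0.7,0,0,0],[0,-20,0,0.7,0,0,0]]]';python3 v.py;python3 -m pendant '[[[0,-5,0,0,0,0,0],[0,-11,0,0,0,0,0],[0,-17,0,0,0,0,0],[0,-20,0,0,0,0,0],[0,-20,0,0,0,0,0]]]';python3 v.py
```

```text
time_s: 6.77
eef_pos: [0.5422, 0.1005, 0.2886]
eef_rot: [0.0, 0.7, 0.714, 0.0]
wrist_force: [-4.6, -0.3, 6.6]
opening: 0.344
grasp_force: 62.3
6.7667 F [-4.6 -0.3  6.6] yaw 0.0206
nose in scanner mm [40.1 87.7 31.6]
time_s: 7.18
eef_pos: [0.5433, 0.08, 0.2881]
eef_rot: [0.001, 0.7, 0.714, 0.002]
wrist_force: [-0.0, 3.1, 5.9]
opening: 0.348
grasp_force: 62.3
7.1833 F [-0.   3.1  5.9] yaw 0.0202
nose in scanner mm [40.8 67.2 31.1]
time_s: 7.6
eef_pos: [0.5437, 0.0599, 0.2881]
eef_rot: [0.001, 0.7, 0.714, 0.001]
wrist_force: [0.1, 3.7, 5.5]
opening: 0.34
grasp_force: 62.3
7.6 F [0.1 3.7 5.5] yaw 0.02
nose in scanner mm [40.8 47.1 31.1]
```

```bash
cat > c.py <<'E'
import subprocess,sys
from h import *
exec(open('v.py').read().split("if len")[0])
f=o['wrist_force']; sys.exit(0 if f[2]>1 and abs(f[1])<7 else 1)
E
P="python3 -m pendant"
$P '[[[0,-2,0,0,0,0,0],[0,-4,0,0,0,0,0],[0,-4,0,0,0,0,0]]]'>/dev/null && python3 c.py && $P '[[[0,-2,0,0,0,0,0],[0,-4,0,0,0,0,0],[0,-4,0,0,0,0,0]]]'>/dev/null && python3 c.py && $P '[[[0,-2,0,0,0,0,0],[0,-4,0,0,0,0,0],[0,-4,0,0,0,0,0]]]'>/dev/null && python3 c.py && $P '[[[0,-2,0,0,0,0,0],[0,-4,0,0,0,0,0],[0,-4,0,0,0,0,0]]]'>/dev/null && python3 c.py && $P '[[[0,-2,0,0,0,0,0],[0,-4,0,0,0,0,0],[0,-4,0,0,0,0,0]]]'>/dev/null && python3 c.py && $P '[[[0,-2,0,0,0,0,0],[0,-4,0,0,0,0,0],[0,-4,0,0,0,0,0]]]'>/dev/null && python3 c.py
```

```text
7.85 F [-0.2  4.5  5.7] yaw 0.0204
nose in scanner mm [40.7 43.5 31. ]
8.1 F [0.1 3.8 6.6] yaw 0.0205
nose in scanner mm [40.7 39.5 31. ]
8.35 F [-1.   4.5  6.1] yaw 0.0205
nose in scanner mm [40.7 35.5 31. ]
8.6 F [-0.7  3.8  5.7] yaw 0.0205
nose in scanner mm [40.7 31.5 31. ]
8.85 F [1.  4.6 5.5] yaw 0.0205
nose in scanner mm [40.7 27.5 31. ]
9.1 F [-0.1  3.8  6.4] yaw 0.0205
nose in scanner mm [40.7 23.5 31. ]
```

```bash
P="python3 -m pendant"
$P '[[[0,-2,0,0,0,0,0],[0,-4,0,0,0,0,0],[0,-4,0,0,0,0,0]]]'>/dev/null && python3 c.py && $P '[[[0,-2,0,0,0,0,0],[0,-4,0,0,0,0,0],[0,-4,0,0,0,0,0]]]'>/dev/null && python3 c.py && $P '[[[0,-2,0,0,0,0,0],[0,-4,0,0,0,0,0],[0,-4,0,0,0,0,0]]]'>/dev/null && python3 c.py && $P '[[[0,-2,0,0,0,0,0],[0,-4,0,0,0,0,0],[0,-4,0,0,0,0,0]]]'>/dev/null && python3 c.py && $P '[[[0,-2,0,0,0,0,0],[0,-4,0,0,0,0,0],[0,-4,0,0,0,0,0]]]'>/dev/null && python3 c.py && $P '[[[0,-2,0,0,0,0,0],[0,-4,0,0,0,0,0],[0,-4,0,0,0,0,0]]]'>/dev/null && python3 c.py && $P '[[[0,-2,0,0,0,0,0],[0,-4,0,0,0,0,0],[0,-4,0,0,0,0,0]]]'>/dev/null && python3 c.py && $P '[[[0,-2,0,0,0,0,0],[0,-4,0,0,0,0,0],[0,-4,0,0,0,0,0]]]'>/dev/null && python3 c.py
```

```text
9.35 F [-0.4  4.2  5.8] yaw 0.0205
nose in scanner mm [40.7 19.5 31. ]
9.6 F [0.7 4.5 6. ] yaw 0.0205
nose in scanner mm [40.7 15.5 31. ]
9.85 F [-0.7  3.5  5.6] yaw 0.0205
nose in scanner mm [40.8 11.5 31.1]
10.1 F [-0.5  3.7  6.3] yaw 0.0205
nose in scanner mm [40.7  7.5 31.1]
10.35 F [0.2 3.9 5.8] yaw 0.0205
nose in scanner mm [40.7  3.5 31. ]
10.6 F [0.2 3.8 6.7] yaw 0.0204
nose in scanner mm [40.7 -0.6 31. ]
10.85 F [1.  4.  5.6] yaw 0.0203
nose in scanner mm [40.7 -4.7 30.9]
11.1 F [ 0.1  0.2 -3.8] yaw 0.0201
nose in scanner mm [39.4 -9.1 29.1]
```

At y = -9 the force dropped to just the key's weight, so the nose is over the groove. I centre it by 3 mm and lower it.

```bash
P="python3 -m pendant"
$P '[[[0,-1.5,0,0.5,0,0,0],[0,-3,0,1,0,0,0],[0,-3,0,2,0,0,0],[0,-3,0,2.5,0,0,0]]]'>/dev/null; python3 v.py;$P '[[[0,0,0,1.5,0,0,0],[0,0,0,3,0,0,0],[0,0,0,4,0,0,0],[0,0,0,4,0,0,0]]]'>/dev/null; python3 v.py
```

```text
11.4333 F [-0.6  0.6 -3.2] yaw 0.0201
nose in scanner mm [ 39.5 -11.6  26.5]
11.7667 F [-0.4  0.5 -2.9] yaw 0.0206
nose in scanner mm [ 39.7 -11.2  22.9]
```

```bash
P="python3 -m pendant"
$P '[[[0,0,0,1,0,0,0],[0,0,0,1.5,0,0,0],[0,0,0,1.5,0,0,0]]]'>/dev/null; python3 v.py;$P '[[[0,0,0,0.7,0,0,0],[0,0,0,1,0,0,0],[0,0,0,1,0,0,0]]]'>/dev/null; python3 v.py;$P '[[[0,0,0,0.5,0,0,0],[0,0,0,0.7,0,0,0],[0,0,0,0.7,0,0,0]]]'>/dev/null; python3 v.py
```

```text
12.0167 F [-0.1  0.8 -3.5] yaw 0.0206
nose in scanner mm [ 39.8 -11.3  21.7]
12.2667 F [-0.   0.4 -3.9] yaw 0.0205
nose in scanner mm [ 39.8 -11.3  20.7]
12.5167 F [-0.1 -0.3 -3.4] yaw 0.0205
nose in scanner mm [ 39.8 -11.4  20. ]
```

```bash
P="python3 -m pendant"
$P '[[[0,0,0,0.5,0,0,0],[0,0,0,0.5,0,0,0]]]'>/dev/null; python3 v.py;$P '[[[0,0,0,0.5,0,0,0],[0,0,0,0.5,0,0,0]]]'>/dev/null; python3 v.py
```

```text
12.6833 F [-1.1 -0.3 -0.2] yaw 0.0206
nose in scanner mm [ 39.9 -11.4  19.9]
12.85 F [-3.5  0.6  5.4] yaw 0.0206
nose in scanner mm [ 40.  -11.3  19.9]
```

```bash
P="python3 -m pendant"
$P '[[[0.65,0,0,-0.5,0,0,0],[0.65,0,0,-0.5,0,0,0],[0.65,0,0,-0.5,0,0,0],[0.65,0,0,-0.5,0,0,0],[0.65,0,0,-0.5,0,0,0]]]'; $P '[[[0.65,0,0,-15,0,0,0],[0.65,0,0,-40,0,0,0],[0.65,0,0,-75,0,0,0],[0.65,0,0,-110,0,0,0],[0.65,0,0,-140,0,0,0]]]'; $P '[[[0.65,0,0,0,0,0,0],[0.65,0,0,0,0,0,0],[0.65,0,0,0,0,0,0]]]'
python3 - <<'E'
from h import *
s=np.load('sk.npy')
a=ctrl.camera('side')[110:260,220:360,::-1];w=ctrl.camera('wrist')[...,::-1]
a=cv2.resize(a,None,fx=3,fy=3); w=cv2.resize(w,None,fx=.68,fy=.68); h=max(a.shape[0],w.shape[0])
p=lambda i:cv2.copyMakeBorder(i,0,h-i.shape[0],0,0,cv2.BORDER_CONSTANT)
o=np.hstack([p(a),p(w)]);print(o.shape);cv2.imwrite('pics/end.png',o)
E
```

```text
time_s: 13.27
eef_pos: [0.544, 0.0014, 0.2766]
eef_rot: [0.0, 0.7, 0.714, 0.0]
wrist_force: [-0.5, 0.5, -0.1]
opening: 0.65
grasp_force: 0.0
time_s: 13.68
eef_pos: [0.544, 0.0014, 0.4188]
eef_rot: [0.001, 0.7, 0.714, 0.0]
wrist_force: [0.0, -0.7, 0.7]
opening: 0.648
grasp_force: 0.0
time_s: 13.93
eef_pos: [0.5437, 0.0015, 0.4158]
eef_rot: [-0.0, 0.7, 0.714, -0.0]
wrist_force: [0.3, 0.4, -0.7]
opening: 0.649
grasp_force: 0.0
(450, 801, 3)
```

View pics/end.png

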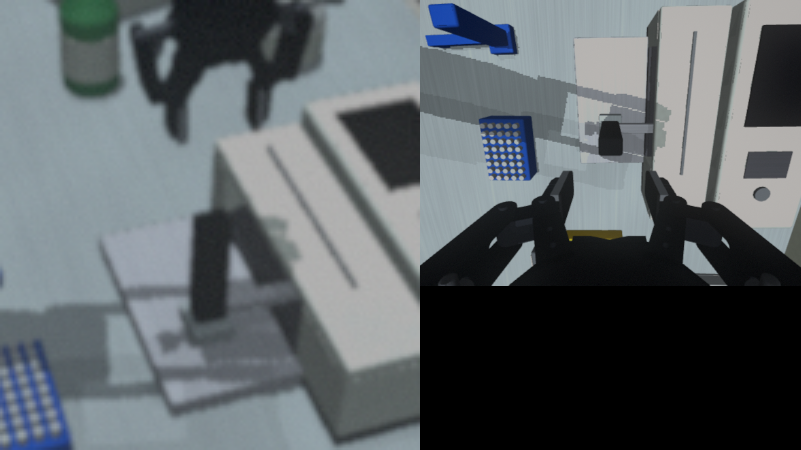

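The key stands upright on the apron, with its grip at (208,265) in the side crop and its arm running under the hood at (290,290). The gripper is clear of it. I hand in.

```bash
python3 -c "
from bench import ctrl
print(ctrl.hand_in())"
```

```text
the job is handed in; nothing more can be done
None
```

The key is locked in the carriage groove at about scanner y = -11 mm, standing upright with its heel on the apron and the gripper clear. The job is handed in at about 14 s, and no verdict came back.

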